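# Long steel strip onto the balance

### The arm

A 7-joint arm with a two-finger parallel gripper is mounted at the origin on the work surface. World frame = base frame: x ahead of the robot, y to its left, z up, the work surface at z = 0. Lengths are in m, angles in rad, forces in N, time in s.
With the tool pointing down it reaches from about 0.4 to 0.875 m from the base axis. Payload 19.3 kg.
Tool frame: the origin (TCP) lies midway between the tips of the shut fingers; the grasp point (between the pads) lies 19 mm behind it; z points along the fingers, y is the direction in which the jaws open and shut (so a half turn about z gives the same grasp; the last joint's range is limited). The gripper opens to 85 mm and grips with 20 to 120 N. Pads are 22 mm wide; open, the fingers measure 114 mm over their backs; the gripper's body (76 mm by 85 mm) begins 54 mm behind the grasp point. The pads swing forward as they close: fully open they stand 13 mm farther back than shut.
Start: joints at [1.247, 0.521, -0.036, 1.599, 0.021, 1.021, -0.113], TCP at [0.157, -0.605, 0.209] pointing down, gripper open.
Joint ranges: [-2.91, 2.91], [-0.3, 2.13], [-1.5, 1.42], [0.17, 2.43], [-1.26, 4.41], [0.16, 1.93], [-2.52, 2.52]. Speed limits (rad/s): [1.89, 1.89, 2.39, 2.39, 3.01, 3.01, 3.01].

### API

Orientations are given as [roll, pitch, yaw] about the fixed x, y, z axes, in that order (R = Rz(yaw) Ry(pitch) Rx(roll)).
In Python, from workcell import bot gives the robot as it stands.
- The arm moves only by the tool servo_tool, never from a script. Its argument "plan" is a list of rows, each a list of 5 numbers: the shift along the world's x, y, z in mm, then the turn about the world's z in rad, then the gripper's target within -1 to 1 (shut at 1, half-way at 0, fully open at -1). In form: [[tx, ty, tz, yaw, jaw], ...]. A call has exactly 10 rows; each row is the pose to reach, as a shift and turn from the pose commanded when the call began; what a row does not reach only later rows make up. A row lasts 1/12 s, in which the tool goes at most 41.7 mm and 7.16 degrees, less where a joint would pass 70% of its speed; a pose out of reach is approached as far as the arm can. A call with a gripper value outside its range is refused whole. The fingers move at their own pace and stop on an object; "squeeze" is the grip in N (left out, the last holds). Time passes only in rows, so rows that repeat a pose let the fingers close, or fill a call up. It gives the time, the measured TCP pose, the force and the opening at its end, in the units of the state.
- bot.observe(): the state, without advancing time (a new reading comes with each control period).
- bot.grab_frame(name): name is "scene" or "top" or "wrist"; returns the picture (420x560x3 uint8, blue, green, red); there is no depth.
- bot.calibration(name): a dict with "fx", "fy", "cx", "cy" (pixels), "k1" (the pictures are not rectified: a ray, as slopes to the right and down, at radius r is drawn at 1 + k1 r^2 times it, then the intrinsics apply), "T" (4x4, takes a point from camera to world coordinates). Camera axes: x right, y down, z forward; pixel columns grow to the right and rows downward; lengths in m; the calibration is good to about 2 mm. A picture is of the moment at which its call begins: read the wrist's pose just before it. calibration takes no time and is no camera call; for the wrist camera it gives the pose at the moment of the call.
- bot.job_done(): hands the job in, once; it reports no verdict.
The state is a dict: "clock": time; "qpos": joint angles; "qd": joint speeds; "joint_efforts": joint torques, N m; "position": TCP position; "tool_rot": TCP orientation; "force": force on the tool from outside, world axes, zero at the start; "moment": the same for the moment, N m; "grip_width": finger opening in m.
Only numpy, scipy, OpenCV 4.12 (cv2) and the standard library are available. Lean on these libraries where they do the work, as an engineer would, in place of code of your own. Each camera call takes 0.05 s, during which the arm holds its last target.

### The job

Weigh the long steel strip: push it along the stone slab until its end sticks out a few centimetres past the slab's edge on the balance side, take it by that end, lift it off and lay it flat across the middle of the balance pan, setting it down gently, not dropping it. Leave the shorter strip lying where it is on the slab.

Things in the scene. Friction and masses are not known exactly. Their poses are not given: they have to be found in the camera images.
- strip: The long strip to be weighed: plain bare steel, 150 mm long, 40 mm wide, 5 mm thick, 0.23 kg or so, lying flat on the slab. Origin at the centre of its underside; its own y axis runs along its length, its -y end (75 mm from the origin) is the one nearest the slab's edge on the balance side; z up.
- short_strip: The shorter strip, same steel, width and thickness but 75 mm long, lying flat on the slab beside the long one or one place farther over (free gap between neighbours about 15 mm or more); to be left alone. Origin at the centre of its underside, y along its length.
- slab: White stone slab, fixed to the bench, 210 mm (its x) by 200 mm (its y), flat top 50 mm above the bench. Origin on the bench under its centre. Its -y side, 100 mm from the origin, faces the balance; below and beside that edge there is free space down to the bench. Three steel pieces lie on it side by side along its x, in any order: the long strip, the shorter strip and a round disc of 42 mm diameter, 6 mm thick, not listed.
- balance: White balance, fixed to the bench at the robot's right. Origin on the bench under the middle of its pan. The pan is a round flat steel plate of 80 mm diameter, 5 mm thick, its top 85 mm above the bench, on a thin stem; it is rigid. The housing below it is 40 mm high, with a lower display part at its -x side, so fingers can hang down outside the pan's rim.
Mind the look-alikes: they are no part of the job. What is shaped like the strip but turquoise or yellow is not meant.

How it is judged:
On the way, in this order (a step that is already met when the one before it is completed fails the run):
1. the long strip lies flat on the slab with its end at least about 25 mm out past the edge on the balance side (y of strip in the frame of slab below -0.05 m and z of strip in the frame of slab between 0.045 and 0.054 m and angle between strip's own z axis and vertical below 0.08 rad), for 0.2 s.
2. the strip, still held by the fingers, is over the middle of the pan (within 25 mm) and no more than 12 mm above it (horizontal distance between strip and balance below 0.025 m and z of strip in the frame of balance between 0.08 and 0.097 m and contact force between the fingers and strip above 1 N), for 0.05 s.
At the end, for the whole second after the job is handed in: The long strip lies flat (within about 4.5 degrees) and at rest on the balance pan, its centre within 25 mm of the pan's centre, in any direction; the shorter strip is within 15 mm of where it was (horizontal distance between strip and balance below 0.025 m and z of strip in the frame of balance between 0.081 and 0.089 m and angle between strip's own z axis and vertical below 0.08 rad and linear speed of strip below 0.02 m/s and distance of short_strip from where it was at the start of the episode below 0.015 m); the robot touches nothing.
It fails at once if the long strip is lifted off the slab before its end sticks out past the edge on the balance side (y of strip in the frame of slab above -0.045 m and z of strip in the frame of slab above 0.065 m).
It fails at once if the shorter strip is pushed more than 15 mm away from where it was (distance of short_strip from where it was at the start of the episode above 0.015 m).
It also fails if it takes over 45 s, if anything falls off the work surface, if the arm or the gripper's body presses on something with over 40 N, if the wrist force passes 120 N, or if a joint passes its speed limit or range.

## Working session

There is one attempt and no reset: what is moved stays moved. The work goes in short steps, Python scripts to look and compute and a tool call to move; the robot and the scene stay as the last step left them, time stands still between calls to the robot, and variables do not carry over. Pictures are saved under pics/ and viewed, and the job is handed in when it is done.

Besides the shell and the picture viewer there is one more tool, called as name(argument=value, ...), one argument or row to a line, values as JSON. servo_tool: Moves the arm, as the interface text tells. Its arguments: {"type":"object","properties":{"plan":{"type":"array","items":{"type":"array","items":{"type":"number"}}},"squeeze":{"type":"number"}},"required":["plan"]}

```bash
mkdir -p pics; ls; python3 - <<'E'
from workcell import bot
import cv2
print(bot.observe())
for n in ("scene","top"):
    f=bot.grab_frame(n); cv2.imwrite(f"pics/{n}0.png",f); print(n,bot.calibration(n))
E
```

```text
pics
{'clock': 0.0, 'qpos': array([ 1.24678874,  0.52201528, -0.03631025,  1.59999814,  0.02115422,
        1.02107932, -0.11279696]), 'qd': array([-0.00064304, -0.00071406, -0.00145542,  0.00129636,  0.00089684,
        0.00098012,  0.00062747]), 'joint_efforts': array([-1.75153004e-04, -9.27128720e+01,  1.98004268e+00, -3.69937384e+01,
        1.78249466e-02,  8.26110248e-03, -6.61084891e-05]), 'position': array([ 0.15680966, -0.60464251,  0.20852866]), 'tool_rot': array([-3.14047653e+00,  4.85341245e-05,  2.53761695e-01]), 'force': array([-0.27145075,  0.73677049,  0.10135153]), 'moment': array([-0.00821895, -0.02339084, -0.01372873]), 'grip_width': 0.0853565201396026}
scene {'fx': 418.9063554662533, 'fy': 418.9063554662533, 'cx': 285.01294213820665, 'cy': 208.92869866468916, 'k1': -0.08788060092301408, 'T': array([[-0.84692604,  0.29062807, -0.44525454,  0.8936022 ],
       [ 0.53163528,  0.47696083, -0.69990878,  0.70853548],
       [ 0.00895583, -0.82948399, -0.55845869,  0.60698814],
       [ 0.        ,  0.        ,  0.        ,  1.        ]])}
top {'fx': 400.59990366037306, 'fy': 400.59990366037306, 'cx': 280.47989059081993, 'cy': 213.67793504360586, 'k1': -0.10925974602463201, 'T': array([[-0.01122847, -0.99725584,  0.07317589,  0.36591759],
       [-0.99980313,  0.00999962, -0.017138  ,  0.02945254],
       [ 0.01635924, -0.07335392, -0.99717179,  0.86402549],
       [ 0.        ,  0.        ,  0.        ,  1.        ]])}
```

View pics/scene0.png

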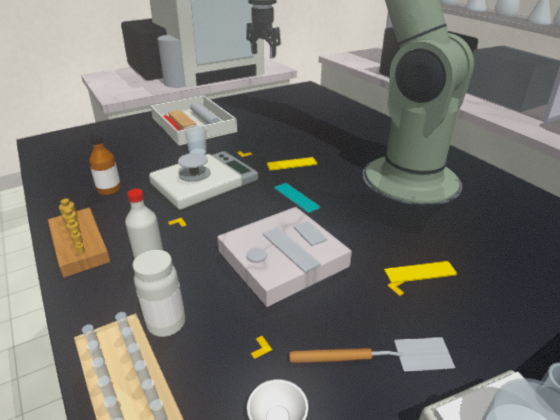

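View pics/top0.png

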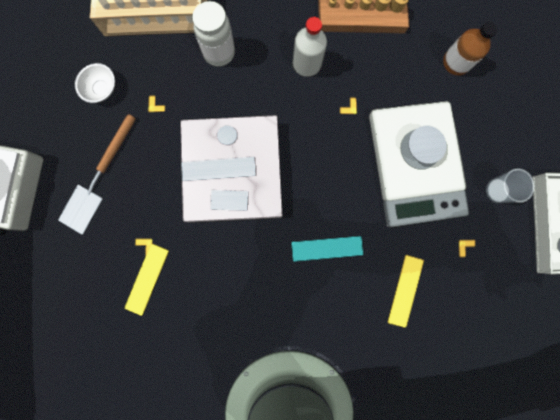

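Candidates for the long strip (top view): the plain steel bar at (218,168) is the long one. The others are the short steel strip (229,200), turquoise (327,248), yellow (147,279) and (406,291), and the spatula blade (80,210). I choose (218,168) and will check it in a crop while measuring.

```bash
cat > h.py <<'E'
import numpy as np, cv2
def ray(c,px):
    px=np.atleast_2d(np.array(px,float)); 
    K=np.array([[c['fx'],0,c['cx']],[0,c['fy'],c['cy']],[0,0,1]])
    s=cv2.undistortPoints(px.reshape(-1,1,2),K,np.array([c['k1'],0,0,0])).reshape(-1,2) 
    # model: radius r -> 1+k1 r^2 (same as OpenCV radial)
    d=np.c_[s,np.ones(len(s))]@c['T'][:3,:3].T
    return c['T'][:3,3],d
def onz(c,px,z):
    o,d=ray(c,px); t=(z-o[2])/d[:,2]; return o+d*t[:,None]
def proj(c,P):
    P=np.atleast_2d(P); q=(P-c['T'][:3,3])@c['T'][:3,:3]; s=q[:,:2]/q[:,2:]; r2=(s**2).sum(1)
    s=s*(1+c['k1']*r2)[:,None]; return s*[c['fx'],c['fy']]+[c['cx'],c['cy']]
E
python3 - <<'E'
import cv2
f=cv2.imread('pics/top0.png')
a=cv2.resize(f[105:235,170:295],None,fx=4.6,fy=4.6,interpolation=cv2.INTER_CUBIC);cv2.imwrite('pics/cropA.png',a)
a=cv2.resize(f[90:235,355:545],None,fx=4,fy=4,interpolation=cv2.INTER_CUBIC);cv2.imwrite('pics/cropB.png',a)
g=cv2.imread('pics/scene0.png')
a=cv2.resize(g[200:305,210:360],None,fx=5,fy=5,interpolation=cv2.INTER_CUBIC);cv2.imwrite('pics/cropC.png',a)
E
```

```text
(no output)
```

View pics/cropA.png

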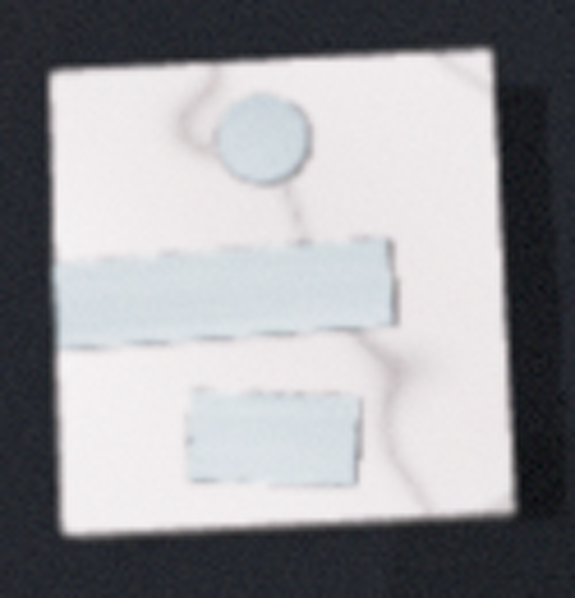

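View pics/cropB.png

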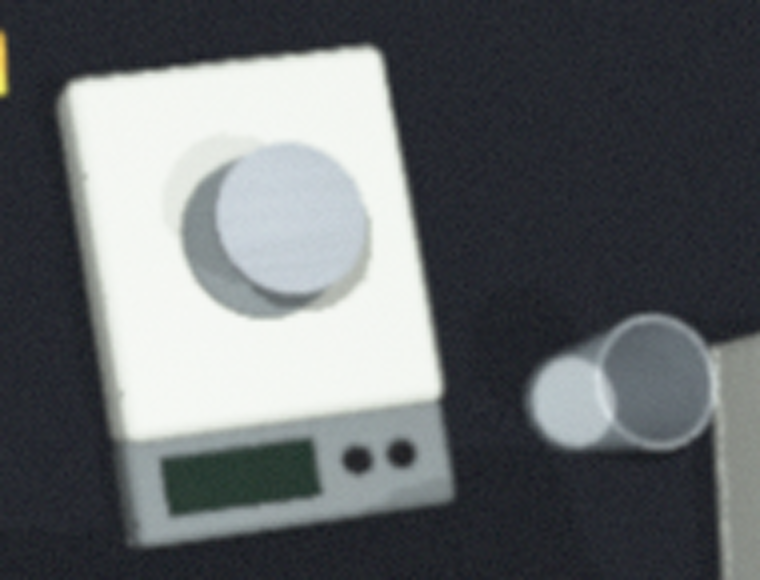

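View pics/cropC.png

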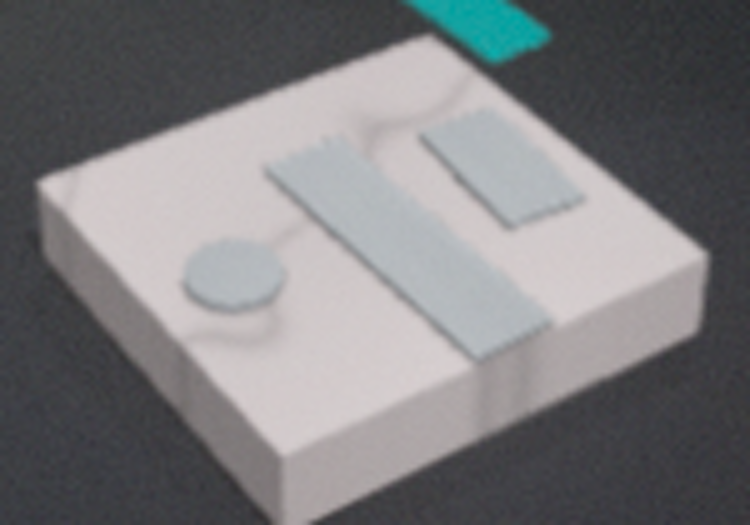

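The crop confirms the choice: the plain steel bar spanning crop (53,300)–(395,285), with its far end almost flush with the slab's left edge. The disc lies above it at (264,138), the short strip below at (274,437), and the pan is at (293,218) in crop B. I'll compute positions next.

```bash
cat > m.py <<'E'
from h import *
from workcell import bot
c=bot.calibration('top'); s=bot.calibration('scene')
def A(p): return (np.array(p,float)+.5)/4.6-.5+[170,105]
def B(p): return (np.array(p,float)+.5)/4-.5+[355,90]
def C(p): return (np.array(p,float)+.5)/5-.5+[210,200]
np.set_printoptions(precision=4,suppress=True)
sl=onz(c,A([[50,71],[493,48],[516,513],[63,534]]),.05)[:,:2]; print('slab(+x+y,+x-y,-x-y,-x+y)\n',sl,sl.mean(0))
print(np.linalg.norm(np.diff(sl,axis=0),axis=1))
sc=onz(s,C([[285,455],[38,185],[432,36],[707,255]]),.05)[:,:2]; print('slab scene',sc,sc.mean(0))
st=onz(c,A([[54,262],[390,239],[394,325],[59,348]]),.055)[:,:2]; print('strip\n',st,st.mean(0),np.linalg.norm(np.diff(st,axis=0),axis=1))
st2=onz(s,C([[475,360],[265,165],[340,136],[552,324]]),.055)[:,:2]; print('strip scene\n',st2,st2.mean(0),np.linalg.norm(np.diff(st2,axis=0),axis=1))
for n,q in(('slab',sl),('slab sc',sc),('strip',st),('strip sc',st2)):
    d=(q[1]-q[0]+q[2]-q[3])/2; print(n,'yaw of +y axis rel. world y',np.arctan2(d[0],-d[1]), 'as rot', np.arctan2(-(-d[0]),-d[1]))
print('short',onz(c,A([[190,389],[359,397],[355,485],[187,478]]),.055)[:,:2])
print('disc',onz(c,A([264,138]),.056))
print('pan',onz(c,B([293,218]),.085))
g=cv2.imread('pics/scene0.png'); a=cv2.resize(g[120:210,140:270],None,fx=6,fy=6,interpolation=cv2.INTER_CUBIC);cv2.imwrite('pics/cropD.png',a)
E
python3 m.py
```

```text
slab(+x+y,+x-y,-x-y,-x+y)
 [[0.6242 0.2225]
 [0.6324 0.0209]
 [0.4206 0.0129]
 [0.4133 0.2139]] [0.5226 0.1175]
[0.2018 0.2119 0.2012]
slab scene [[0.6225 0.2219]
 [0.6322 0.0249]
 [0.4221 0.0164]
 [0.4147 0.2138]] [0.5229 0.1193]
strip
 [[0.5347 0.218 ]
 [0.5432 0.0677]
 [0.5044 0.0661]
 [0.4958 0.2153]] [0.5195 0.1418] [0.1505 0.0389 0.1494]
strip scene
 [[0.5366 0.2204]
 [0.5442 0.0695]
 [0.5053 0.0683]
 [0.4988 0.2191]] [0.5212 0.1443] [0.1511 0.0389 0.1509]
slab yaw of +y axis rel. world y 0.038411790586998264 as rot 0.038411790586998264
slab sc yaw of +y axis rel. world y 0.04345958302247771 as rot 0.04345958302247771
strip yaw of +y axis rel. world y 0.057167824160976884 as rot 0.057167824160976884
strip sc yaw of +y axis rel. world y 0.046609363925705215 as rot 0.046609363925705215
short [[0.4767 0.1567]
 [0.4724 0.0818]
 [0.4334 0.0837]
 [0.4372 0.1579]]
disc [[0.5897 0.124  0.056 ]]
pan [[ 0.5614 -0.2842  0.085 ]]
```

```bash
ls pics
```

```text
cropA.png
cropB.png
cropC.png
cropD.png
scene0.png
top0.png
```

View pics/cropD.png

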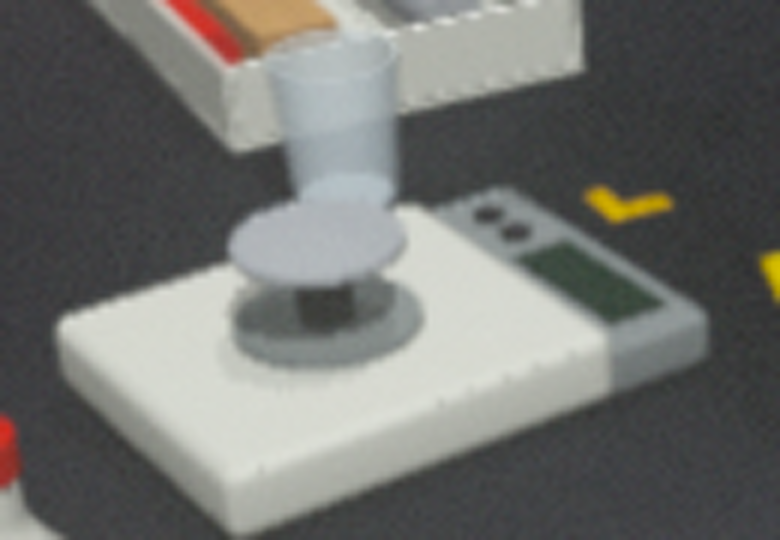

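servo_tool(
  plan=[
    [30,20,10,0,-1],
    [60,45,20,0,-1],
    [90,75,25,0,-1],
    [120,100,30,0,1],
    [150,125,30,0,1],
    [180,150,30,0,1],
    [210,175,30,-0.05,1],
    [240,205,30,-0.1,1],
    [270,230,30,-0.15,1],
    [300,255,30,-0.2,1],
  ],
  squeeze=100,
)

```text
clock: 0.93
position: [0.458, -0.3482, 0.239]
tool_rot: [-3.141, 0.0, 0.052]
force: [0.5, -0.9, 0.0]
grip_width: 0.0005
```

```bash
python3 - <<'E'
from workcell import bot
from h import *
o=bot.observe();print(o['clock'],o['position'],o['tool_rot'],o['qpos'],o['grip_width'])
c=bot.calibration('wrist');f=bot.grab_frame('wrist');cv2.imwrite('pics/w1.png',f)
import pickle;pickle.dump(c,open('w1.pkl','wb'));print(c['T'],c['fx'])
E
```

```text
0.9333 [ 0.45804446 -0.3481809   0.23900039] [-3.14135152e+00  2.62800124e-04  5.15121474e-02] [ 0.61677987  0.41267049 -0.09569244  1.69678111  0.04452299  1.0346109
 -1.01297633] 0.0005488964867349025
[[ 5.11474380e-02 -9.44982189e-01 -3.23098442e-01  5.41675507e-01]
 [-9.98691011e-01 -4.82502675e-02 -1.69757646e-02 -3.43959539e-01]
 [ 4.52208942e-04  3.23543776e-01 -9.46213095e-01  4.05106912e-01]
 [ 0.00000000e+00  0.00000000e+00  0.00000000e+00  1.00000000e+00]] 294.1166137531541
```

View pics/w1.png

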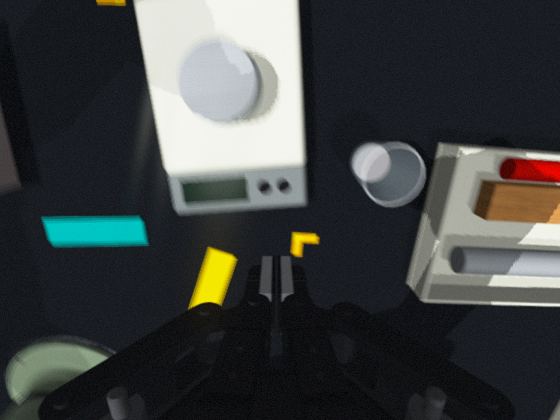

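The wrist view shows the pan centred at about (219,81), the closed fingers at (277,275), and the beaker at (390,172). I'll cross-check pan and beaker positions across views.

```bash
python3 - <<'E'
from h import *
import pickle
from workcell import bot
np.set_printoptions(precision=4,suppress=True)
w=pickle.load(open('w1.pkl','rb')); c=bot.calibration('top'); s=bot.calibration('scene')
f=cv2.imread('pics/w1.png')
print('pan wrist',onz(w,[219,80.5],.085),'scene',onz(s,(np.array([318,242])+.5)/6-.5+[140,120],.085))
def tri(l):
    A=np.zeros((3,3));b=np.zeros(3)
    for k,p in l:
        o,d=ray(k,p);d=d[0]/np.linalg.norm(d[0]);M=np.eye(3)-np.outer(d,d);A+=M;b+=M@o
    return np.linalg.solve(A,b)
print('beaker rim',tri([(w,[394,174]),(c,(np.array([656,382])+.5)/4-.5+[355,90])]))
print('pan tri',tri([(w,[219,80.5]),(c,(np.array([293,218])+.5)/4-.5+[355,90])]))
E
```

```text
pan wrist [[ 0.5678 -0.2853  0.085 ]] scene [[ 0.5648 -0.2771  0.085 ]]
beaker rim [ 0.4794 -0.4839  0.0737]
pan tri [ 0.5654 -0.2854  0.0805]
```

servo_tool(
  plan=[
    [5,40,0,0,1],
    [10,80,0,0,1],
    [15,120,0,0,1],
    [20,160,0,0,1],
    [25,200,0,0,1],
    [30,240,0,0,1],
    [35,280,0,0,1],
    [40,320,0,0,1],
    [45,360,0,0,1],
    [50,400,0,0,1],
  ],
)

```text
clock: 1.82
position: [0.5066, 0.0517, 0.2391]
tool_rot: [3.141, 0.0, 0.054]
force: [1.3, 0.2, 0.3]
grip_width: 0.0002
```

servo_tool(
  plan=[
    [2,40,-10,0,1],
    [4,80,-20,0,1],
    [5,120,-30,0,1],
    [6,160,-40,0,1],
    [7,200,-60,0,1],
    [7,212,-90,0,1],
    [7,212,-100,0,1],
    [7,212,-100,0,1],
    [7,212,-100,0,1],
    [7,212,-100,0,1],
  ],
)

```text
clock: 2.65
position: [0.5148, 0.261, 0.1402]
tool_rot: [-3.142, -0.001, 0.052]
force: [-0.5, -0.8, 0.1]
grip_width: 0.0002
```

```bash
python3 - <<'E'
from workcell import bot
from h import *
o=bot.observe();print(o['clock'],o['position'],o['tool_rot'],o['force'])
for n in('scene','top','wrist'):
  if n=='wrist': import pickle;pickle.dump(bot.calibration('wrist'),open('w2.pkl','wb'))
  cv2.imwrite(f'pics/{n}2.png',bot.grab_frame(n))
g=cv2.imread('pics/scene2.png');cv2.imwrite('pics/scene2c.png',cv2.resize(g[130:320,200:400],None,fx=3,fy=3,interpolation=cv2.INTER_CUBIC))
E
```

```text
2.65 [0.51475543 0.26096511 0.14023309] [-3.14151282e+00 -1.22248591e-03  5.21859957e-02] [-0.51887073 -0.77775819  0.06530269]
```

View pics/scene2c.png

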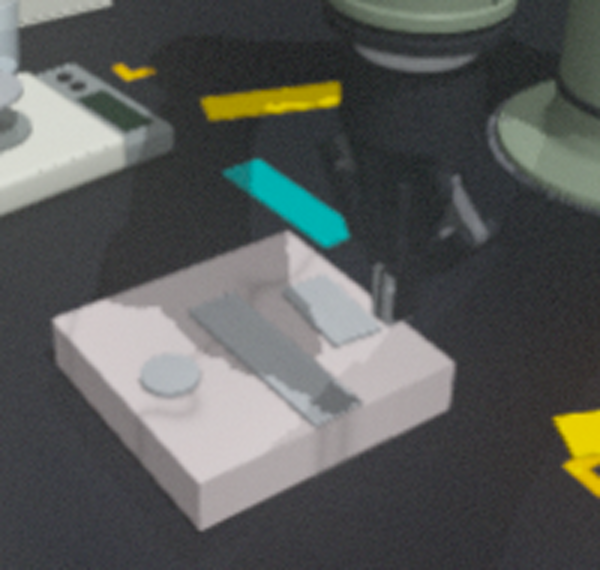

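View pics/wrist2.png

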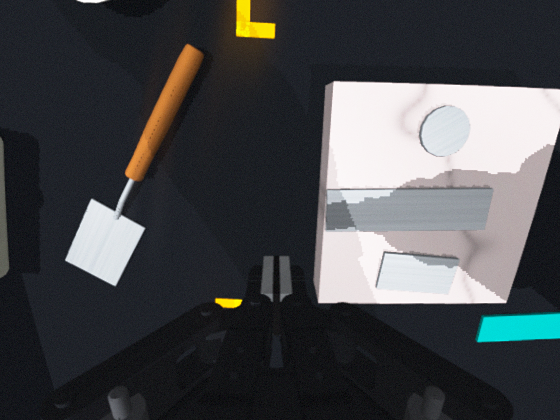

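```bash
python3 - <<'E'
from h import *
import pickle
np.set_printoptions(precision=4,suppress=True)
w=pickle.load(open('w2.pkl','rb'))
f=cv2.imread('pics/wrist2.png')
cv2.imwrite('pics/w2c.png',cv2.resize(f[170:300,240:510],None,fx=2.9,fy=2.9,interpolation=cv2.INTER_CUBIC))
st=onz(w,[[326,189],[491.5,187],[491,231],[327,231.5]],.055)[:,:2];print(st,st.mean(0))
sl=onz(w,[[332,82],[560,90],[507,303],[318,303]],.05);print(sl)
E
```

```text
[[0.5352 0.2179]
 [0.5452 0.0688]
 [0.503  0.0568]
 [0.4948 0.2127]] [0.5196 0.1391]
[[0.6232 0.2214 0.05  ]
 [0.6306 0.0276 0.05  ]
 [0.4201 0.0097 0.05  ]
 [0.4124 0.2121 0.05  ]]
```

View pics/w2c.png

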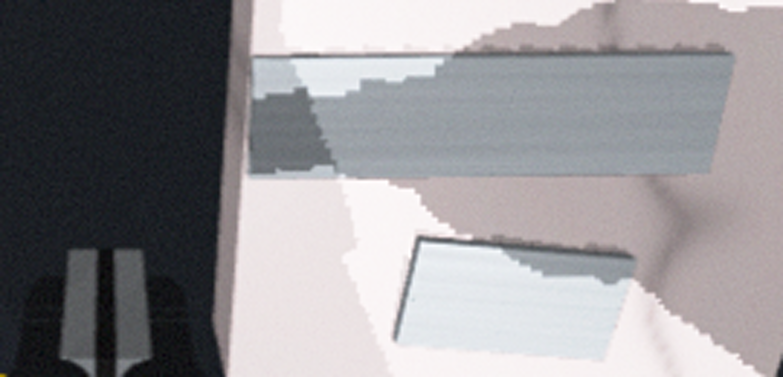

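servo_tool(
  plan=[
    [0,0,-30,0,1],
    [0,0,-60,0,1],
    [0,0,-80,0,1],
    [0,0,-87,0,1],
    [0,0,-87,0,1],
    [0,-5,-87,0,1],
    [0,-10,-87,0,1],
    [0,-15,-87,0,1],
    [0,-18,-87,0,1],
    [0,-18,-87,0,1],
  ],
)

```text
clock: 3.63
position: [0.5144, 0.2429, 0.0528]
tool_rot: [3.141, -0.001, 0.052]
force: [-0.1, 0.4, 0.0]
grip_width: -0.0002
```

```bash
cat > look.py <<'E'
import sys,pickle
from workcell import bot
from h import *
k=sys.argv[1]
np.set_printoptions(precision=4,suppress=True)
o=bot.observe();print(o['clock'],o['position'],o['tool_rot'],o['force'],o['grip_width'])
for n in sys.argv[2:]:
  if n=='wrist': pickle.dump(bot.calibration('wrist'),open(f'w{k}.pkl','wb'))
  cv2.imwrite(f'pics/{n}{k}.png',bot.grab_frame(n))
E
python3 look.py 3 scene; python3 - <<'E'
import cv2
g=cv2.imread('pics/scene3.png');cv2.imwrite('pics/scene3c.png',cv2.resize(g[180:310,200:370],None,fx=4.5,fy=4.5,interpolation=cv2.INTER_CUBIC))
E
```

```text
3.6333 [0.5144 0.2429 0.0528] [ 3.1415 -0.0009  0.0524] [-0.1344  0.424   0.0335] -0.00016649463120897788
```

View pics/scene3c.png

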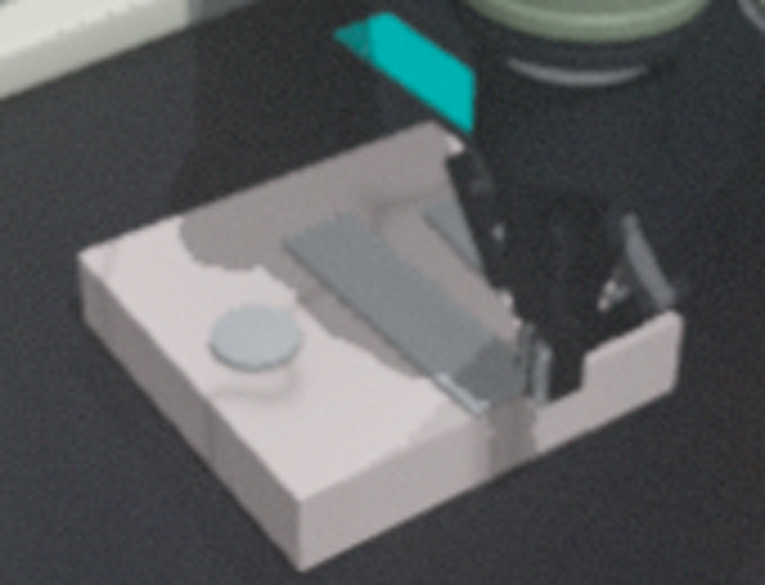

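servo_tool(
  plan=[
    [0,-4,0,0,1],
    [0,-8,0,0,1],
    [1,-12,0,0,1],
    [1,-15,0,0,1],
    [1,-18,0,0,1],
    [1,-22,0,0,1],
    [1,-26,0,0,1],
    [2,-30,0,0,1],
    [2,-35,0,0,1],
    [2,-40,0,0,1],
  ],
)

```text
clock: 4.52
position: [0.5159, 0.2035, 0.0521]
tool_rot: [3.142, 0.0, 0.054]
force: [0.2, -0.5, -0.1]
grip_width: 0.0001
```

```bash
python3 look.py 4 wrist scene
```

```text
4.5167 [0.5159 0.2035 0.0521] [3.1416 0.     0.0537] [ 0.2251 -0.5381 -0.137 ] 0.00013157260334846613
```

View pics/wrist4.png

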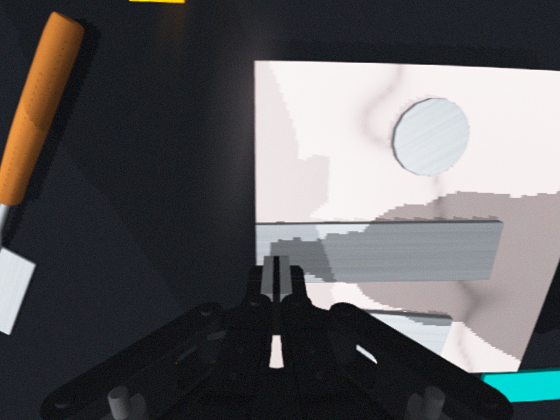

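View pics/scene4.png

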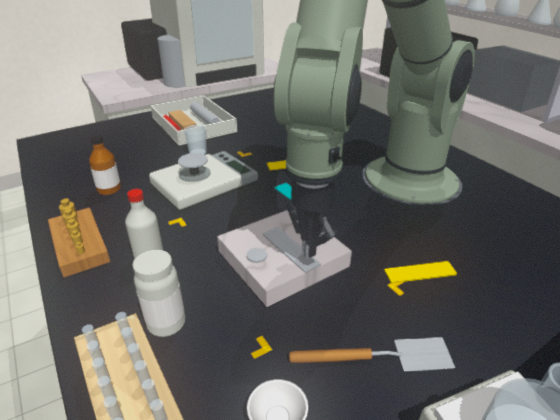

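```bash
python3 - <<'E'
from h import *
import pickle
from workcell import bot
np.set_printoptions(precision=4,suppress=True)
w=pickle.load(open('w4.pkl','rb')); s=bot.calibration('scene')
P=np.array([[.5159,.2035,.0521],[.5159+.011,.2035,.0521],[.5159-.011,.2035,.0521]])
print(proj(w,P),proj(s,P))
st=onz(w,[[256,223],[502,221],[490,279],[257,281]],.055);print(st,st.mean(0))
f=cv2.imread('pics/wrist4.png');cv2.imwrite('pics/w4c.png',cv2.resize(f[200:340,210:400],None,fx=4,fy=4,interpolation=cv2.INTER_CUBIC))
f=cv2.imread('pics/scene4.png');cv2.imwrite('pics/s4c.png',cv2.resize(f[200:310,210:360],None,fx=5,fy=5,interpolation=cv2.INTER_CUBIC))
E
```

```text
[[275.7879 251.4524]
 [276.7403 235.3565]
 [274.8726 266.9139]] [[308.3569 264.052 ]
 [303.7824 265.995 ]
 [312.8773 262.1304]]
[[0.5355 0.2163 0.055 ]
 [0.5446 0.0673 0.055 ]
 [0.5042 0.0628 0.055 ]
 [0.4957 0.2145 0.055 ]] [0.52   0.1402 0.055 ]
```

View pics/w4c.png

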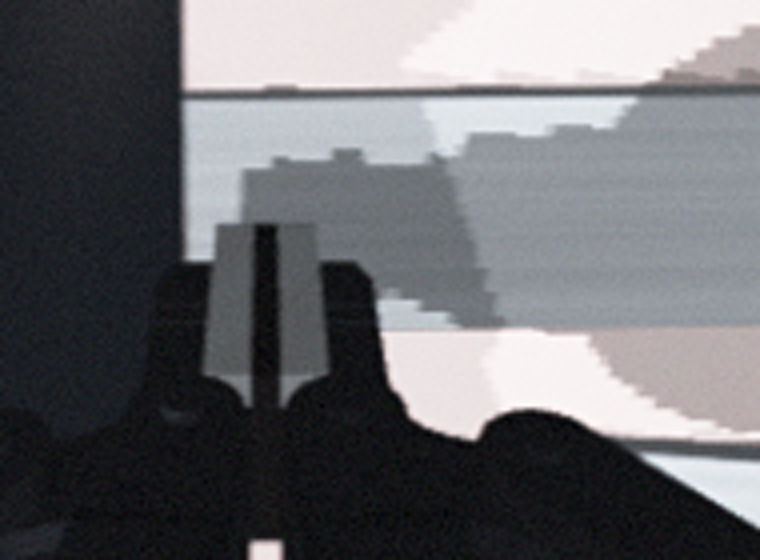

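View pics/s4c.png

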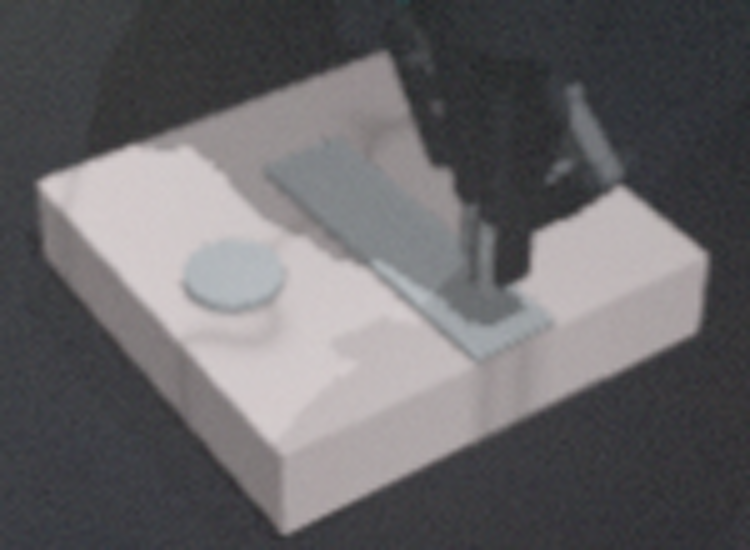

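```bash
python3 - <<'E'
from h import *
import pickle
from workcell import bot
np.set_printoptions(precision=4,suppress=True)
w=pickle.load(open('w4.pkl','rb')); s=bot.calibration('scene')
def tri(l):
    A=np.zeros((3,3));b=np.zeros(3)
    for k,p in l:
        o,d=ray(k,p);d=d[0]/np.linalg.norm(d[0]);M=np.eye(3)-np.outer(d,d);A+=M;b+=M@o
    return np.linalg.solve(A,b)
p=tri([(w,[276,256]),(s,[306,257.3])]);print(p,proj(w,p),proj(s,p))
for z in (.052,.058,.062,.066,.07,.074): print(z,proj(s,[.527,.2035,z]),proj(w,[.527,.2035,z]),proj(w,[.515,.2035,z]))
E
```

```text
[0.5232 0.2039 0.0729] [[275.8504 256.7017]] [[305.8327 257.4114]]
0.052 [[303.7388 266.0507]] [[276.7486 235.1418]] [[275.7117 252.6679]]
0.058 [[303.8447 263.7625]] [[276.7804 239.1903]] [[275.71   257.1779]]
0.062 [[303.9158 262.2261]] [[276.8028 242.0377]] [[275.7088 260.3455]]
0.066 [[303.9872 260.681 ]] [[276.8261 245.013 ]] [[275.7076 263.6517]]
0.07 [[304.0589 259.127 ]] [[276.8506 248.1252]] [[275.7063 267.1056]]
0.074 [[304.131  257.5642]] [[276.8762 251.3836]] [[275.705  270.7173]]
```

The strip hasn't moved. Triangulated, the fingertips sit about 15–20 mm above the reported TCP, so they are hovering over the strip. I'll touch down gently on the strip here to find the true tip height.

servo_tool(
  plan=[
    [0,0,-1,0,1],
    [0,0,-2,0,1],
    [0,0,-3,0,1],
    [0,0,-4,0,1],
    [0,0,-5,0,1],
    [0,0,-6,0,1],
    [0,0,-7,0,1],
    [0,0,-8,0,1],
    [0,0,-9,0,1],
    [0,0,-9,0,1],
  ],
)

```text
clock: 5.45
position: [0.5158, 0.204, 0.0429]
tool_rot: [3.142, 0.0, 0.054]
force: [-0.5, -0.2, -0.7]
grip_width: -0.0002
```

```bash
python3 look.py 5 wrist scene; python3 - <<'E'
import cv2
f=cv2.imread('pics/scene5.png');cv2.imwrite('pics/s5c.png',cv2.resize(f[200:310,210:360],None,fx=5,fy=5,interpolation=cv2.INTER_CUBIC))
E
```

```text
5.45 [0.5158 0.204  0.0429] [3.1415 0.0002 0.0538] [-0.4749 -0.1925 -0.7013] -0.0002005604066154098
```

View pics/s5c.png

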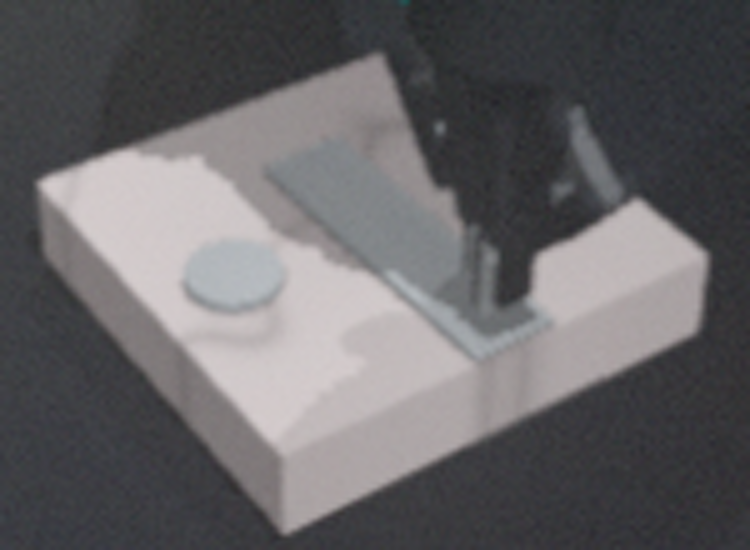

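servo_tool(
  plan=[
    [0,0,-1,0,1],
    [0,0,-1.5,0,1],
    [0,0,-2,0,1],
    [0,0,-2.5,0,1],
    [0,0,-3,0,1],
    [0,0,-3.5,0,1],
    [0,0,-4,0,1],
    [0,0,-4.5,0,1],
    [0,0,-5,0,1],
    [0,0,-5,0,1],
  ],
)

```text
clock: 6.38
position: [0.5159, 0.204, 0.038]
tool_rot: [3.142, 0.0, 0.054]
force: [-0.9, -0.6, 0.7]
grip_width: -0.0
```

servo_tool(
  plan=[
    [0,0,-0.2,0,1],
    [0,0,-0.4,0,1],
    [0,0,-0.6,0,1],
    [0,0,-0.8,0,1],
    [0,0,-1,0,1],
    [0,0,-1.2,0,1],
    [0,0,-1.4,0,1],
    [0,0,-1.5,0,1],
    [0,0,-1.5,0,1],
    [0,0,-1.5,0,1],
  ],
)

```text
clock: 7.22
position: [0.5159, 0.2041, 0.0366]
tool_rot: [-3.141, -0.0, 0.054]
force: [0.1, 0.1, 0.4]
grip_width: 0.0002
```

servo_tool(
  plan=[
    [0,0,-0.2,0,1],
    [0,0,-0.4,0,1],
    [0,0,-0.6,0,1],
    [0,0,-0.8,0,1],
    [0,0,-1,0,1],
    [0,0,-1.2,0,1],
    [0,0,-1.4,0,1],
    [0,0,-1.5,0,1],
    [0,0,-1.5,0,1],
    [0,0,-1.5,0,1],
  ],
)

```text
clock: 8.05
position: [0.5159, 0.204, 0.0351]
tool_rot: [-3.142, 0.0, 0.054]
force: [-0.3, -0.4, -0.7]
grip_width: -0.0001
```

```bash
python3 look.py 6 wrist scene; python3 - <<'E'
import cv2,numpy as np
f=cv2.imread('pics/scene6.png');a=cv2.resize(f[225:285,270:350],None,fx=6,fy=6,interpolation=cv2.INTER_CUBIC)
f=cv2.imread('pics/wrist6.png');b=cv2.resize(f[210:330,210:340],None,fx=3,fy=3,interpolation=cv2.INTER_CUBIC)
cv2.imwrite('pics/s6w.png',b);cv2.imwrite('pics/s6c.png',a)
E
```

```text
8.05 [0.5159 0.204  0.0351] [-3.1416  0.      0.0538] [-0.3351 -0.4425 -0.6637] -5.636403403050406e-05
```

View pics/s6c.png

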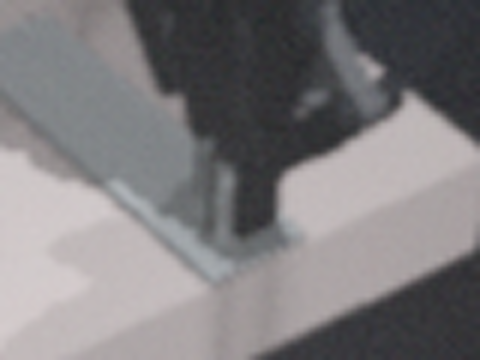

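View pics/s6w.png

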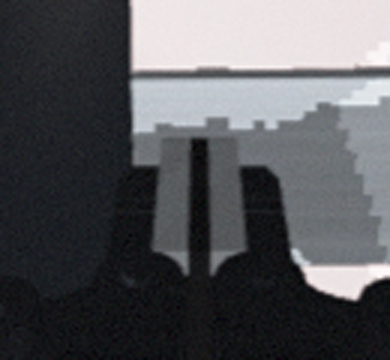

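servo_tool(
  plan=[
    [0,0,-0.2,0,1],
    [0,0,-0.4,0,1],
    [0,0,-0.6,0,1],
    [0,0,-0.8,0,1],
    [0,0,-1,0,1],
    [0,0,-1.2,0,1],
    [0,0,-1.4,0,1],
    [0,0,-1.5,0,1],
    [0,0,-1.5,0,1],
    [0,0,-1.5,0,1],
  ],
)

```text
clock: 8.98
position: [0.5159, 0.204, 0.0336]
tool_rot: [-3.142, 0.0, 0.054]
force: [0.3, 0.3, -0.2]
grip_width: -0.0002
```

servo_tool(
  plan=[
    [0,0,-0.3,0,1],
    [0,0,-0.6,0,1],
    [0,0,-0.9,0,1],
    [0,0,-1.2,0,1],
    [0,0,-1.5,0,1],
    [0,0,-1.8,0,1],
    [0,0,-2,0,1],
    [0,0,-2,0,1],
    [0,0,-2,0,1],
    [0,0,-2,0,1],
  ],
)

```text
clock: 9.82
position: [0.516, 0.2041, 0.0328]
tool_rot: [3.141, -0.001, 0.054]
force: [-8.1, -4.0, 28.0]
grip_width: 0.0002
```

servo_tool(
  plan=[
    [0,0,4,0,1],
    [0,0,10,0,1],
    [0,15,12,0,1],
    [-1,30,12,0,1],
    [-2,42,12,0,1],
    [-2,42,12,0,1],
    [-2,42,6,0,1],
    [-2,42,0,0,1],
    [-2,42,-1,0,1],
    [-2,42,-1,0,1],
  ],
)

```text
clock: 10.65
position: [0.5136, 0.2451, 0.0298]
tool_rot: [3.141, 0.001, 0.053]
force: [0.9, 1.0, -0.2]
grip_width: -0.0001
```

servo_tool(
  plan=[
    [0,-4,0,0,1],
    [0,-8,0,0,1],
    [1,-12,0,0,1],
    [1,-15,0,0,1],
    [1,-18,0,0,1],
    [1,-22,0,0,1],
    [1,-26,0,0,1],
    [2,-30,0,0,1],
    [2,-34,0,0,1],
    [2,-38,0,0,1],
  ],
)

```text
clock: 11.48
position: [0.516, 0.2078, 0.0307]
tool_rot: [-3.141, -0.0, 0.054]
force: [0.1, 1.7, 1.9]
grip_width: 0.0001
```

```bash
python3 look.py 7 wrist top
```

```text
11.4833 [0.516  0.2078 0.0307] [-3.1413 -0.0002  0.0538] [0.1215 1.6506 1.8635] 9.708504908455219e-05
```

View pics/wrist7.png

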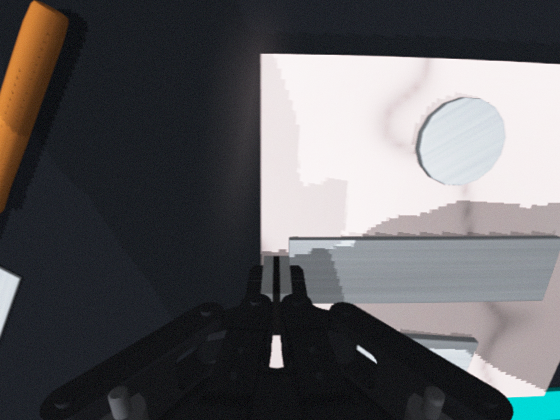

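The strip is now moving: its end is at column 290, the slab edge at 262.

```bash
python3 - <<'E'
from h import *
import pickle
np.set_printoptions(precision=4,suppress=True)
w=pickle.load(open('w7.pkl','rb'))
print(onz(w,[[289,238.5],[559,236],[543,299]],.055),onz(w,[[261,54],[261,240]],.05))
E
```

```text
[[0.5361 0.2019 0.055 ]
 [0.5449 0.0545 0.055 ]
 [0.5045 0.0488 0.055 ]] [[0.6236 0.2202 0.05  ]
 [0.5322 0.2167 0.05  ]]
```

servo_tool(
  plan=[
    [0,-4,0,0,1],
    [0,-8,0,0,1],
    [1,-12,0,0,1],
    [1,-16,0,0,1],
    [1,-20,0,0,1],
    [1,-24,0,0,1],
    [1,-28,0,0,1],
    [2,-32,0,0,1],
    [2,-36,0,0,1],
    [2,-40,0,0,1],
  ],
)

```text
clock: 12.42
position: [0.518, 0.1676, 0.0306]
tool_rot: [-3.142, -0.0, 0.054]
force: [-0.7, 1.3, 0.7]
grip_width: -0.0002
```

servo_tool(
  plan=[
    [0,-4,0,0,1],
    [0,-8,0,0,1],
    [1,-12,0,0,1],
    [1,-15,0,0,1],
    [1,-18,0,0,1],
    [1,-21,0,0,1],
    [1,-24,0,0,1],
    [1,-26,0,0,1],
    [1,-28,0,0,1],
    [1,-28,0,0,1],
  ],
)

```text
clock: 13.25
position: [0.5189, 0.1395, 0.0306]
tool_rot: [3.141, 0.0, 0.053]
force: [0.1, -0.1, 0.8]
grip_width: 0.0001
```

```bash
python3 look.py 8 wrist scene
```

```text
13.25 [0.5189 0.1395 0.0306] [3.1414 0.0001 0.0534] [ 0.1458 -0.1443  0.7874] 8.167908589735637e-05
```

View pics/wrist8.png

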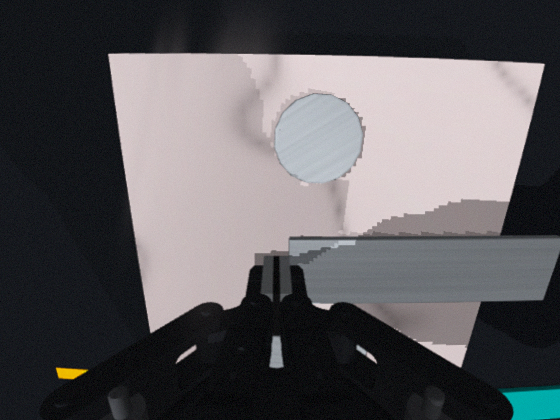

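View pics/scene8.png

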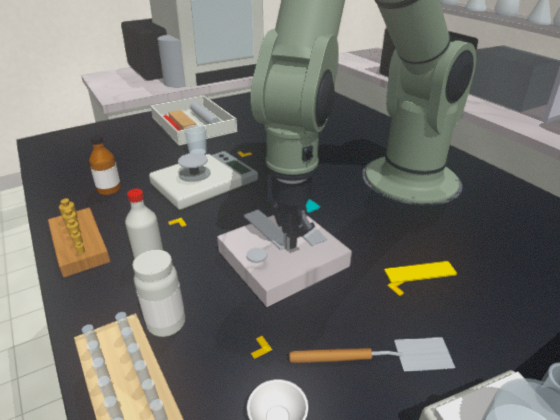

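servo_tool(
  plan=[
    [0,-3,0,0,1],
    [0,-6,0,0,1],
    [0,-8,0,0,1],
    [1,-10,0,0,1],
    [1,-11,0,0,1],
    [1,-11,0,0,1],
    [1,-7,0,0,1],
    [1,-3,10,0,1],
    [1,0,40,0,1],
    [1,0,80,0.125,0],
  ],
)

```text
clock: 14.18
position: [0.5182, 0.1411, 0.1103]
tool_rot: [3.142, 0.004, 0.178]
force: [-0.6, 0.4, 0.6]
grip_width: 0.0108
```

```bash
python3 look.py 9 wrist scene top; python3 - <<'E'
import cv2
f=cv2.imread('pics/scene9.png');cv2.imwrite('pics/s9c.png',cv2.resize(f[180:310,200:370],None,fx=4.5,fy=4.5,interpolation=cv2.INTER_CUBIC))
E
```

```text
14.1833 [0.5182 0.1411 0.1103] [3.1416 0.0041 0.178 ] [-0.5921  0.3919  0.5501] 0.010750550879340326
```

View pics/s9c.png

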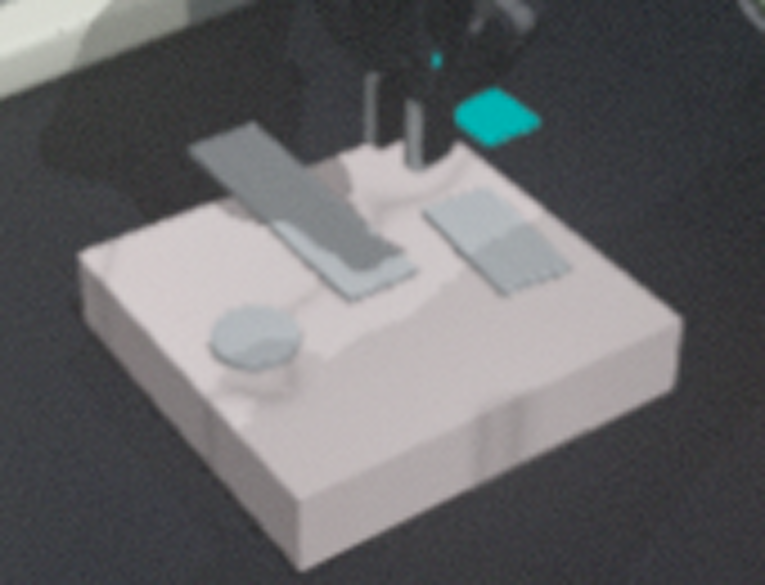

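View pics/wrist9.png

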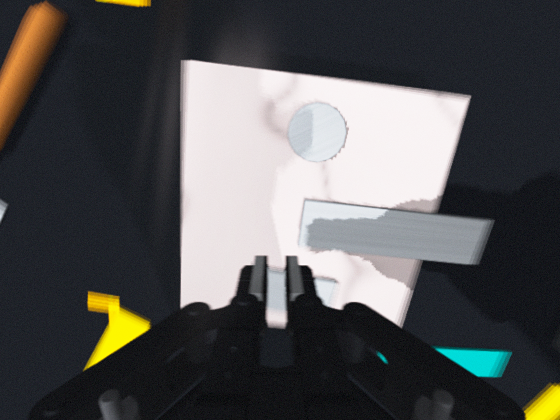

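```bash
python3 - <<'E'
from h import *
import pickle
from workcell import bot
np.set_printoptions(precision=4,suppress=True)
s=bot.calibration('scene');w=pickle.load(open('w9.pkl','rb'))
q=onz(s,(np.array([[350,300],[190,148],[255,123],[415,268]])+.5)/4.5-.5+[200,180],.055)[:,:2]
print(q,q.mean(0))
q=onz(w,[[304,199],[493,219],[478,264.5],[299,246]],.055)[:,:2];print('wrist',q,q.mean(0))
f=cv2.imread('pics/top9.png');cv2.imwrite('pics/t9c.png',cv2.resize(f[105:235,170:310],None,fx=4.6,fy=4.6,interpolation=cv2.INTER_CUBIC))
E
```

```text
[[ 0.5412  0.1265]
 [ 0.5473 -0.023 ]
 [ 0.5073 -0.0259]
 [ 0.5025  0.1221]] [0.5246 0.0499]
wrist [[ 0.5393  0.1224]
 [ 0.5502 -0.0344]
 [ 0.5082 -0.0389]
 [ 0.4987  0.118 ]] [0.5241 0.0418]
```

View pics/t9c.png

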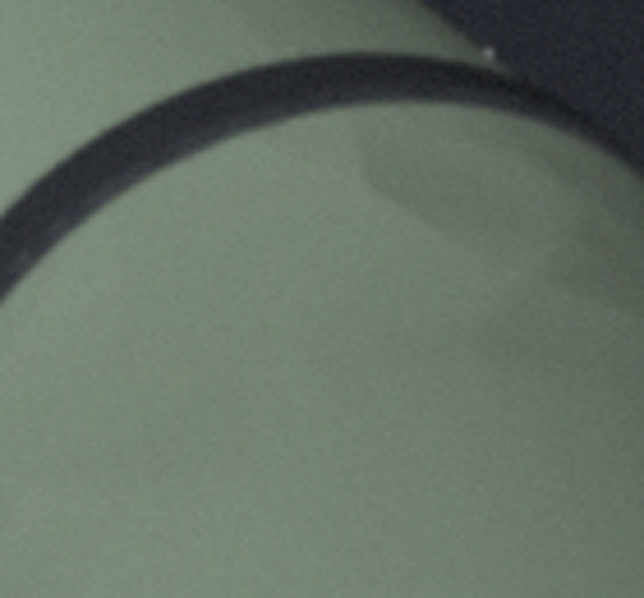

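servo_tool(
  plan=[
    [0,-10,20,0.12,0],
    [0,-30,30,0.24,-0.5],
    [2,-60,30,0.36,-0.5],
    [4,-90,30,0.48,-0.5],
    [6,-120,30,0.6,-0.5],
    [7,-148,30,0.72,-0.5],
    [7,-148,30,0.84,-0.5],
    [7,-148,30,0.96,-0.5],
    [7,-148,30,1.08,-0.5],
    [7,-148,30,1.2,-0.5],
  ],
)

```text
clock: 15.17
position: [0.5266, -0.0078, 0.1405]
tool_rot: [-3.141, 0.0, 1.384]
force: [0.3, 0.2, 0.0]
grip_width: 0.0642
```

servo_tool(
  plan=[
    [0,0,0,0.12,-0.5],
    [0,0,0,0.233,-0.5],
    [0,0,0,0.233,-0.5],
    [0,0,0,0.233,-0.5],
    [0,0,0,0.233,-0.5],
    [0,0,0,0.233,-0.5],
    [0,0,0,0.233,-0.5],
    [0,0,0,0.233,-0.5],
    [0,0,0,0.233,-0.5],
    [0,0,0,0.233,-0.5],
  ],
)

```text
clock: 16.0
position: [0.5269, -0.0079, 0.1406]
tool_rot: [-3.142, 0.0, 1.611]
force: [0.5, 0.9, -0.3]
grip_width: 0.0641
```

```bash
python3 look.py 10 wrist scene; python3 - <<'E'
import cv2
f=cv2.imread('pics/scene10.png');cv2.imwrite('pics/s10c.png',cv2.resize(f[150:300,190:350],None,fx=4,fy=4,interpolation=cv2.INTER_CUBIC))
E
```

```text
16.0 [ 0.5269 -0.0079  0.1406] [-3.1415  0.0001  1.6114] [ 0.4534  0.8905 -0.3069] 0.06409298204450743
```

View pics/s10c.png

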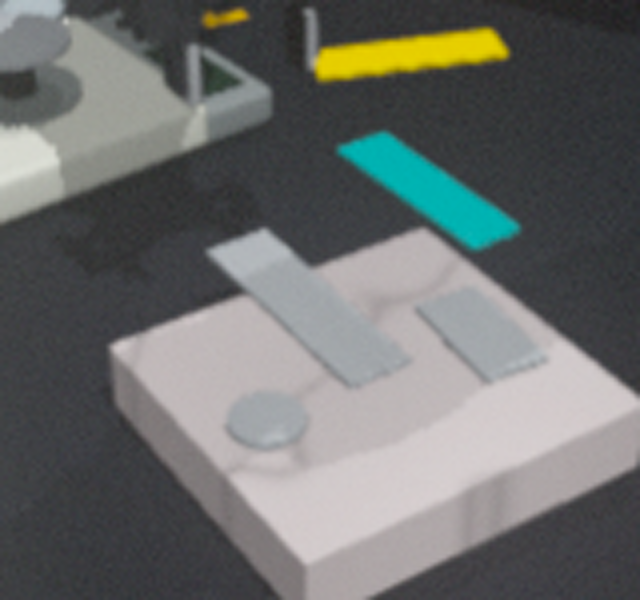

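View pics/wrist10.png

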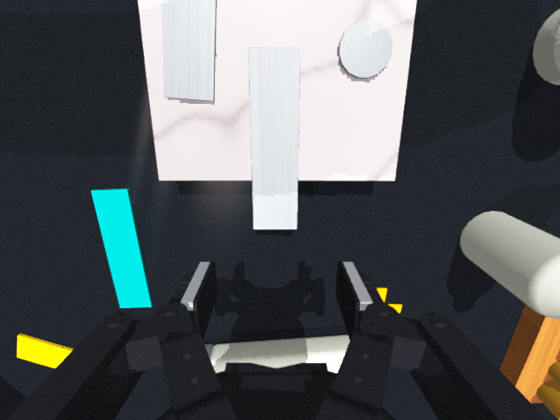

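```bash
python3 - <<'E'
from h import *
import pickle
np.set_printoptions(precision=4,suppress=True)
w=pickle.load(open('w10.pkl','rb'))
q=onz(w,[[249,47.5],[299,47],[297.5,229],[254,229.5]],.055);print(q[:,:2],q.mean(0)[:2])
print(onz(w,[[158,181],[396,181]],.05)[:,:2], 'slab edge mid')
# visible pad tips
print(proj(w,[[.5269,-.0079,z] for z in (.14,.16,.165)]))
E
```

```text
[[ 0.5013  0.1207]
 [ 0.5397  0.1226]
 [ 0.548  -0.0279]
 [ 0.5078 -0.03  ]] [0.5242 0.0463]
[[0.4205 0.0114]
 [0.634  0.0199]] slab edge mid
[[275.5302 250.1598]
 [275.4999 266.1288]
 [275.4912 270.7007]]
```

servo_tool(
  plan=[
    [0,0,-30,0,-0.5],
    [0,0,-60,0,-0.5],
    [0,0,-80,0,-0.5],
    [0,0,-95,0,-0.5],
    [0,0,-105,0,-0.5],
    [0,0,-112,0,-0.5],
    [0,0,-118,0,-0.5],
    [0,0,-122,0,-0.5],
    [0,0,-124,0,-0.5],
    [0,0,-124,0,-0.5],
  ],
)

```text
clock: 16.93
position: [0.5271, -0.008, 0.0167]
tool_rot: [3.141, 0.0, 1.612]
force: [-0.4, 0.8, 0.3]
grip_width: 0.0639
```

```bash
python3 look.py 11 wrist scene; python3 - <<'E'
import cv2
f=cv2.imread('pics/scene11.png');cv2.imwrite('pics/s11c.png',cv2.resize(f[150:300,190:350],None,fx=4,fy=4,interpolation=cv2.INTER_CUBIC))
E
```

```text
16.9333 [ 0.5271 -0.008   0.0167] [3.1413 0.0001 1.6117] [-0.3765  0.8179  0.317 ] 0.0638946980092537
```

View pics/s11c.png

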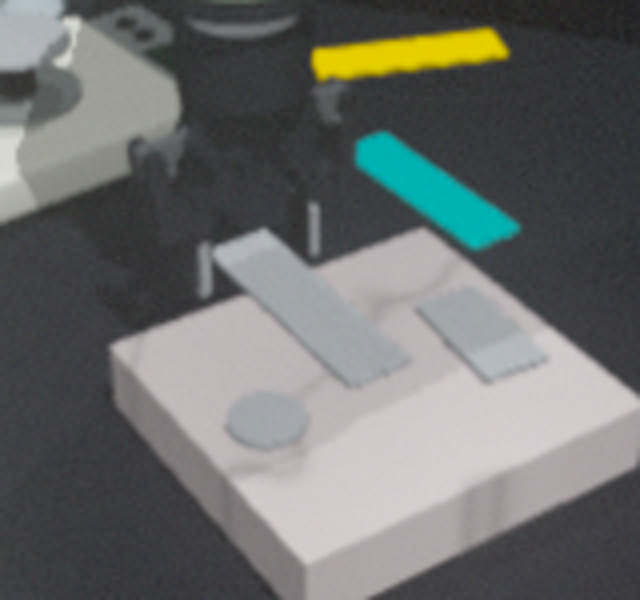

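View pics/wrist11.png

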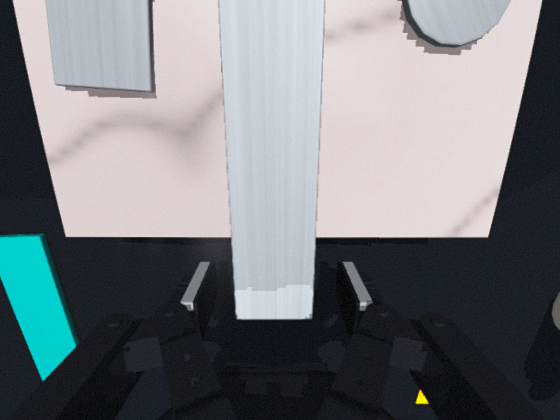

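servo_tool(
  plan=[
    [0,0,0,0,0],
    [0,0,0,0,0.1],
    [0,0,0,0,0.2],
    [0,0,0,0,1],
    [0,0,0,0,1],
    [0,0,0,0,1],
    [0,0,0,0,1],
    [0,0,0,0,1],
    [0,0,0,0,1],
    [0,0,0,0,1],
  ],
  squeeze=110,
)

```text
clock: 17.87
position: [0.5271, -0.0081, 0.0171]
tool_rot: [3.141, 0.0, 1.612]
force: [-1.9, -1.5, 9.1]
grip_width: 0.037
```

```bash
python3 look.py 12 wrist scene; python3 - <<'E'
import cv2
f=cv2.imread('pics/scene12.png');cv2.imwrite('pics/s12c.png',cv2.resize(f[150:300,190:350],None,fx=4,fy=4,interpolation=cv2.INTER_CUBIC))
E
```

```text
17.8667 [ 0.5271 -0.0081  0.0171] [3.1411 0.0003 1.6116] [-1.8833 -1.4978  9.1418] 0.03697991639171366
```

View pics/s12c.png

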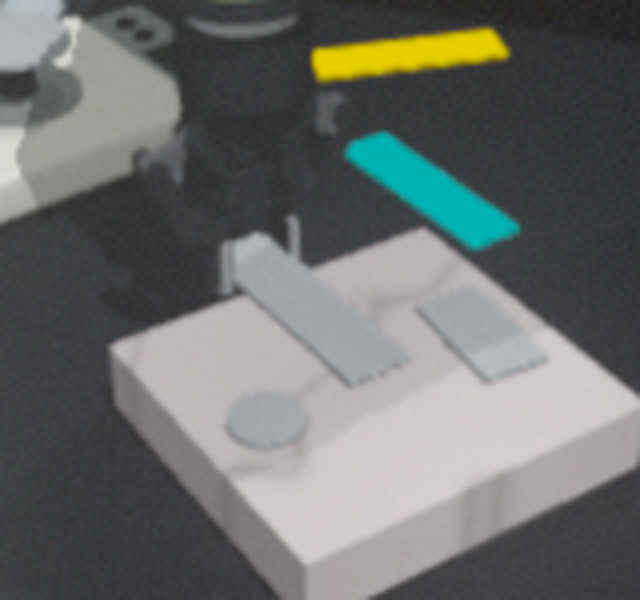

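View pics/wrist12.png

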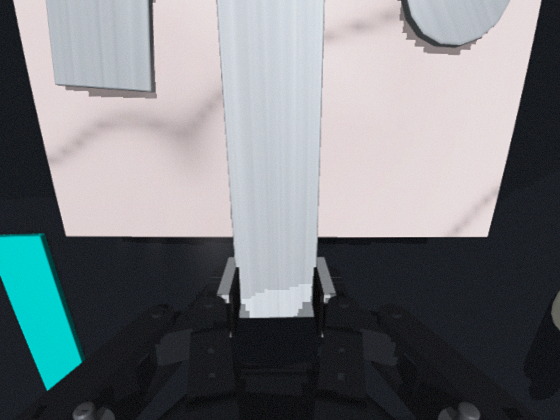

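servo_tool(
  plan=[
    [0,0,1,0,1],
    [0,0,3,0,1],
    [0,0,6,0,1],
    [0,0,10,0,1],
    [0,0,15,0,1],
    [0,0,20,0,1],
    [0,0,25,0,1],
    [0,0,28,0,1],
    [0,0,30,0,1],
    [0,0,30,0,1],
  ],
)

```text
clock: 18.8
position: [0.5271, -0.008, 0.047]
tool_rot: [3.141, 0.0, 1.612]
force: [0.3, -0.3, -2.7]
grip_width: 0.0368
```

```bash
python3 look.py 13 wrist scene; python3 - <<'E'
import cv2
f=cv2.imread('pics/scene13.png');cv2.imwrite('pics/s13c.png',cv2.resize(f[150:300,190:350],None,fx=4,fy=4,interpolation=cv2.INTER_CUBIC))
E
```

```text
18.8 [ 0.5271 -0.008   0.047 ] [3.141  0.0001 1.6116] [ 0.2601 -0.2685 -2.7384] 0.03676649475802702
```

View pics/s13c.png

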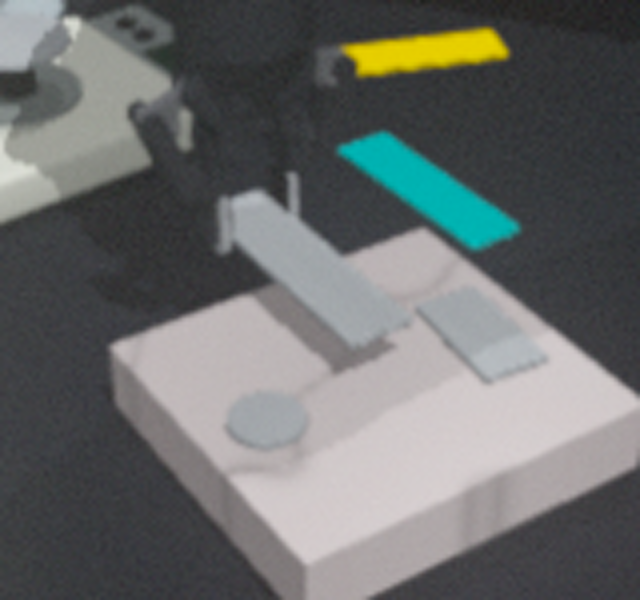

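View pics/wrist13.png

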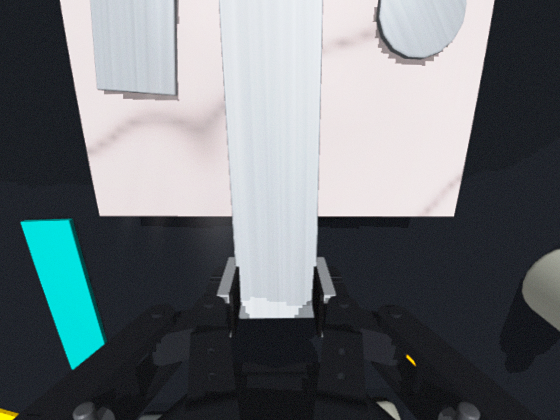

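```bash
python3 - <<'E'
from h import *
from workcell import bot
np.set_printoptions(precision=4,suppress=True)
s=bot.calibration('scene')
px=lambda p:(np.array(p)+.5)/4-.5+[190,150]
# bias check with pre-lift picture: far corners (350,387),(410,360)
print('pre',px([[350,387],[410,358]]), proj(s,[[.5397,.1236,.055],[.5013,.1217,.055]]))
print('now',px([[352,347],[411,322]]))
for z in(.085,.08,.075):print(z,proj(s,[[.5397,.1236,z],[.5013,.1217,z]]))
E
```

```text
pre [[277.125 246.375]
 [292.125 239.125]] [[277.271  245.2881]
 [292.1931 238.8927]]
now [[277.625 236.375]
 [292.375 230.125]]
0.085 [[277.2482 233.8722]
 [292.4606 227.5885]]
0.08 [[277.252  235.8065]
 [292.4154 229.503 ]]
0.075 [[277.2558 237.728 ]
 [292.3704 231.4053]]
```

Gripped and lifted: -2.7 N matches the strip's weight, and the tail sags only about 0.03 rad. I'll carry it to the pan.

servo_tool(
  plan=[
    [0,0,10,0,1],
    [0,0,25,0,1],
    [2,-10,40,0,1],
    [5,-25,50,0,1],
    [8,-50,55,0,1],
    [12,-80,55,0,1],
    [16,-110,55,0,1],
    [20,-140,55,0,1],
    [24,-170,55,0,1],
    [28,-200,55,0,1],
  ],
)

```text
clock: 19.73
position: [0.5548, -0.2095, 0.1022]
tool_rot: [3.142, -0.0, 1.612]
force: [1.2, 0.3, -2.2]
grip_width: 0.0363
```

servo_tool(
  plan=[
    [3,-30,0,0,1],
    [6,-60,0,0,1],
    [9,-85,0,0,1],
    [11,-105,0,0,1],
    [12,-120,0,0,1],
    [13,-127,0,0,1],
    [13,-130,0,0,1],
    [13,-130,0,0,1],
    [13,-130,0,0,1],
    [13,-130,0,0,1],
  ],
)

```text
clock: 20.57
position: [0.5682, -0.3367, 0.1018]
tool_rot: [3.141, -0.0, 1.613]
force: [0.3, -0.1, -2.8]
grip_width: 0.0366
```

```bash
python3 look.py 14 wrist scene top; python3 - <<'E'
import cv2
f=cv2.imread('pics/scene14.png');cv2.imwrite('pics/s14c.png',cv2.resize(f[100:220,130:290],None,fx=4.5,fy=4.5,interpolation=cv2.INTER_CUBIC))
E
```

```text
20.5667 [ 0.5682 -0.3367  0.1018] [ 3.1415 -0.0004  1.6132] [ 0.3304 -0.075  -2.8147] 0.03655895422540643
```

View pics/s14c.png

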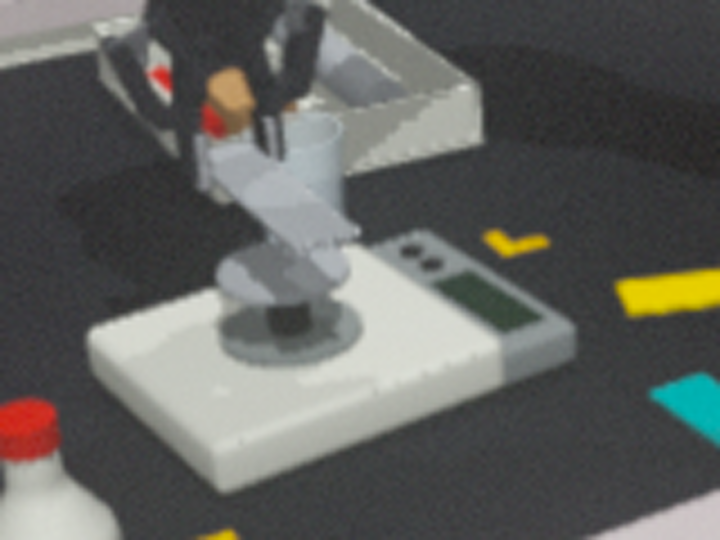

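View pics/wrist14.png

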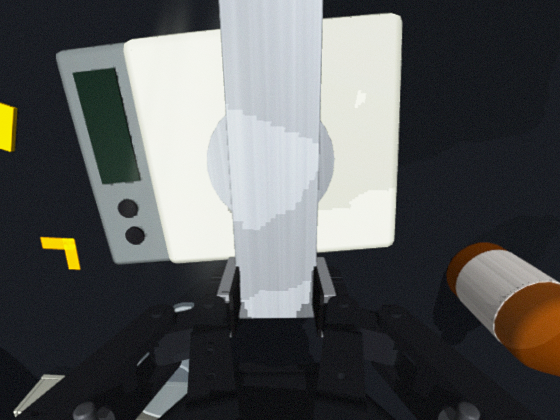

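View pics/top14.png

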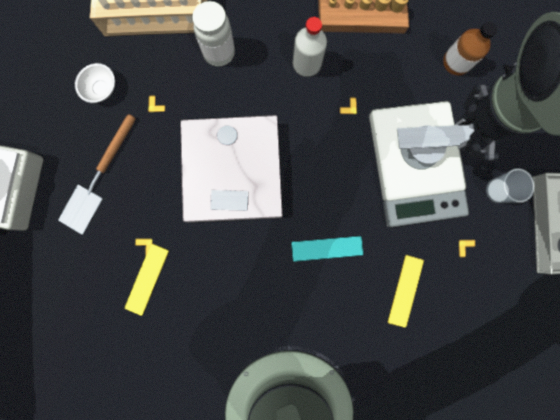

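```bash
python3 - <<'E'
from h import *
import pickle
from workcell import bot
np.set_printoptions(precision=4,suppress=True)
w=pickle.load(open('w14.pkl','rb'));c=bot.calibration('top')
print('pan edges',onz(w,[[207,158],[334,158]],.085),onz(w,[[207,158],[334,158]],.085).mean(0))
f=cv2.imread('pics/top14.png');cv2.imwrite('pics/t14c.png',cv2.resize(f[90:190,360:500],None,fx=5.5,fy=5.5,interpolation=cv2.INTER_CUBIC))
E
```

```text
pan edges [[ 0.5233 -0.2832  0.085 ]
 [ 0.6021 -0.2799  0.085 ]] [ 0.5627 -0.2816  0.085 ]
```

View pics/t14c.png

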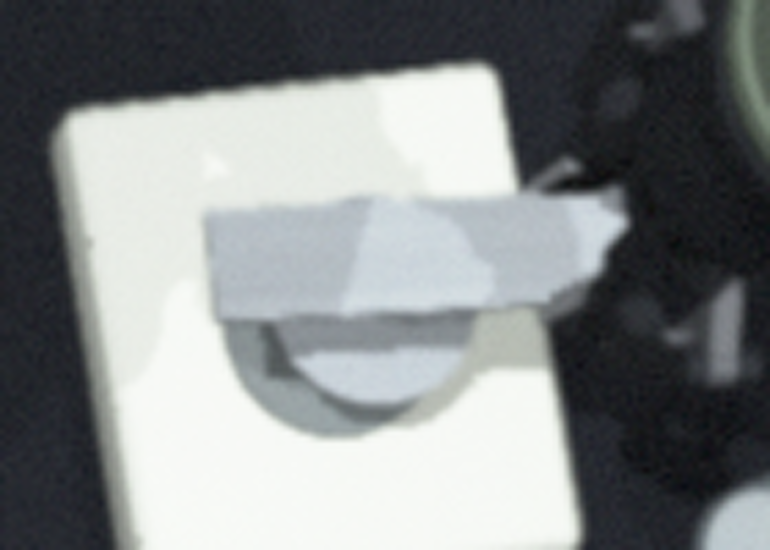

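```bash
python3 - <<'E'
from h import *
from workcell import bot
np.set_printoptions(precision=4,suppress=True)
c=bot.calibration('top')
px=lambda p:(np.array(p)+.5)/5.5-.5+[360,90]
for z in (.135,.13): 
    q=onz(c,px([[204,212],[216,321]]),z)[:,:2]; print(z,q,q.mean(0), 'center',q.mean(0)+.075*np.array([.045,-.999]))
E
```

```text
0.135 [[ 0.5794 -0.2047]
 [ 0.5411 -0.2072]] [ 0.5603 -0.2059] center [ 0.5637 -0.2808]
0.13 [[ 0.5809 -0.2063]
 [ 0.5423 -0.2088]] [ 0.5616 -0.2075] center [ 0.565  -0.2825]
```

Strip centre (0.5645, -0.282) against pan centre (0.5645, -0.283). Lowering.

servo_tool(
  plan=[
    [0,0,-8,0,1],
    [0,0,-18,0,1],
    [0,0,-26,0,1],
    [0,0,-32,0,1],
    [0,0,-36,0,1],
    [0,0,-39,0,1],
    [0,0,-41,0,1],
    [0,0,-42,0,1],
    [0,0,-43,0,1],
    [0,0,-43,0,1],
  ],
)

```text
clock: 21.55
position: [0.5679, -0.338, 0.0587]
tool_rot: [3.142, 0.0, 1.612]
force: [0.2, -0.2, -2.2]
grip_width: 0.0363
```

servo_tool(
  plan=[
    [0,0,-0.5,0,1],
    [0,0,-1,0,1],
    [0,0,-1.5,0,1],
    [0,0,-2,0,1],
    [0,0,-2.5,0,1],
    [0,0,-3,0,1],
    [0,0,-3,0,1],
    [0,0,-3,0,1],
    [0,0,-3,0,1],
    [0,0,-3,0,1],
  ],
)

```text
clock: 22.38
position: [0.5679, -0.338, 0.0556]
tool_rot: [3.142, 0.0, 1.612]
force: [0.2, 0.0, -1.4]
grip_width: 0.0367
```

```bash
python3 look.py 15 scene; python3 - <<'E'
import cv2
f=cv2.imread('pics/scene15.png');cv2.imwrite('pics/s15c.png',cv2.resize(f[110:200,150:260],None,fx=6,fy=6,interpolation=cv2.INTER_CUBIC))
E
```

```text
22.3833 [ 0.5679 -0.338   0.0556] [3.1416 0.     1.6118] [ 0.2016  0.0382 -1.4356] 0.03672687341768887
```

View pics/s15c.png

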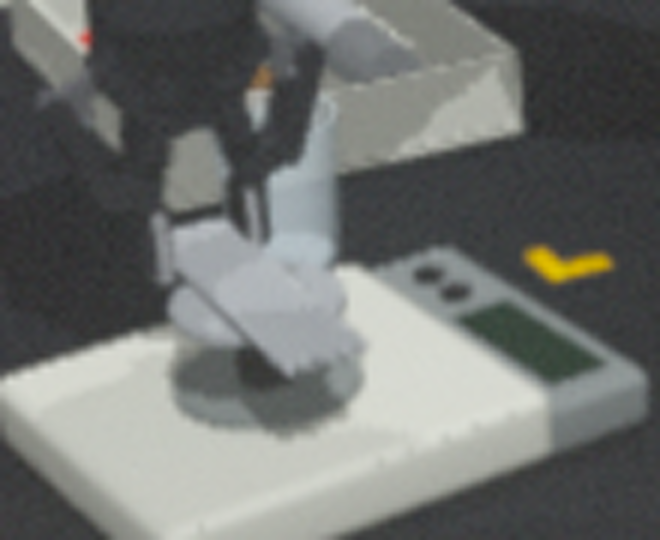

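servo_tool(
  plan=[
    [0,0,-0.3,0,1],
    [0,0,-0.6,0,1],
    [0,0,-0.9,0,1],
    [0,0,-1.2,0,1],
    [0,0,-1.5,0,1],
    [0,0,-1.8,0,1],
    [0,0,-2,0,1],
    [0,0,-2,0,1],
    [0,0,-2,0,1],
    [0,0,-2,0,1],
  ],
)

```text
clock: 23.27
position: [0.5679, -0.338, 0.0536]
tool_rot: [-3.142, 0.0, 1.612]
force: [-0.4, -0.4, -1.5]
grip_width: 0.0364
```

servo_tool(
  plan=[
    [0,0,-0.2,0,1],
    [0,0,-0.4,0,1],
    [0,0,-0.6,0,1],
    [0,0,-0.8,0,1],
    [0,0,-1,0,1],
    [0,0,-1.2,0,1],
    [0,0,-1.4,0,1],
    [0,0,-1.5,0,1],
    [0,0,-1.5,0,1],
    [0,0,-1.5,0,1],
  ],
)

```text
clock: 24.1
position: [0.568, -0.3381, 0.0526]
tool_rot: [3.141, 0.0, 1.612]
force: [-4.2, 1.0, 8.3]
grip_width: 0.0363
```

```bash
python3 look.py 16 scene wrist; python3 - <<'E'
import cv2
f=cv2.imread('pics/scene16.png');cv2.imwrite('pics/s16c.png',cv2.resize(f[110:200,150:260],None,fx=6,fy=6,interpolation=cv2.INTER_CUBIC))
E
```

```text
24.1 [ 0.568  -0.3381  0.0526] [3.1415 0.0004 1.6117] [-4.2472  1.013   8.278 ] 0.03634164602855247
```

View pics/s16c.png

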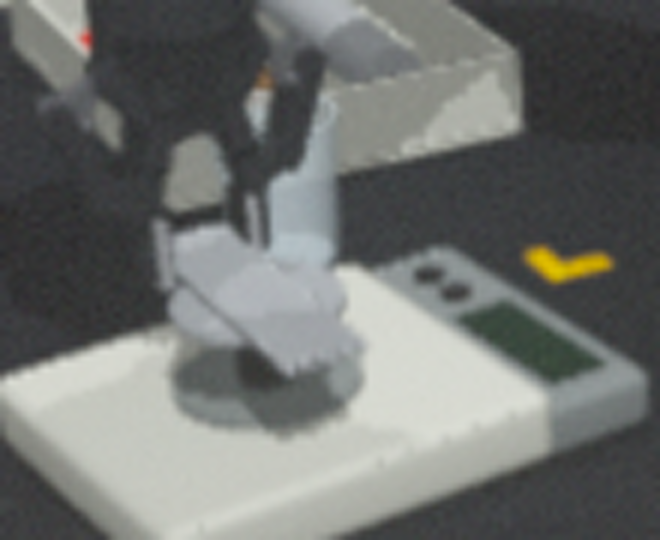

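servo_tool(
  plan=[
    [0,0,0,0,1],
    [0,0,0,0,1],
    [0,0,-0.2,0,1],
    [0,0,-0.4,0,1],
    [0,0,-0.6,0,1],
    [0,0,-0.6,0,1],
    [0,0,-0.6,0,1],
    [0,0,-0.6,0,1],
    [0,0,-0.6,0,1],
    [0,0,-0.6,0,1],
  ],
  squeeze=20,
)

```text
clock: 25.03
position: [0.568, -0.3381, 0.0523]
tool_rot: [3.141, 0.001, 1.612]
force: [-5.1, 1.8, 12.7]
grip_width: 0.0366
```

servo_tool(
  plan=[
    [0,0,0,0,0.12],
    [0,0,0,0,0.1],
    [0,0,0,0,0.06],
    [0,0,0,0,0.02],
    [0,0,0,0,-0.05],
    [0,0,0,0,-0.15],
    [0,0,0,0,-0.25],
    [0,0,0,0,-0.35],
    [0,0,0,0,-0.4],
    [0,0,0,0,-0.4],
  ],
)

```text
clock: 25.87
position: [0.5679, -0.338, 0.0514]
tool_rot: [-3.142, -0.0, 1.612]
force: [-0.5, 0.4, 0.4]
grip_width: 0.0598
```

```bash
python3 look.py 17 scene wrist; python3 - <<'E'
import cv2
f=cv2.imread('pics/scene17.png');cv2.imwrite('pics/s17c.png',cv2.resize(f[110:200,150:260],None,fx=6,fy=6,interpolation=cv2.INTER_CUBIC))
E
```

```text
25.8667 [ 0.5679 -0.338   0.0514] [-3.1415 -0.      1.6118] [-0.4596  0.4349  0.4473] 0.05984751838807988
```

View pics/s17c.png

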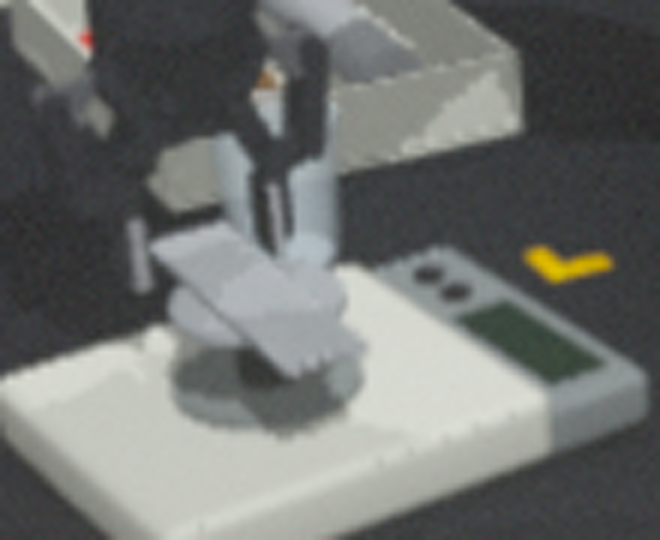

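View pics/wrist17.png

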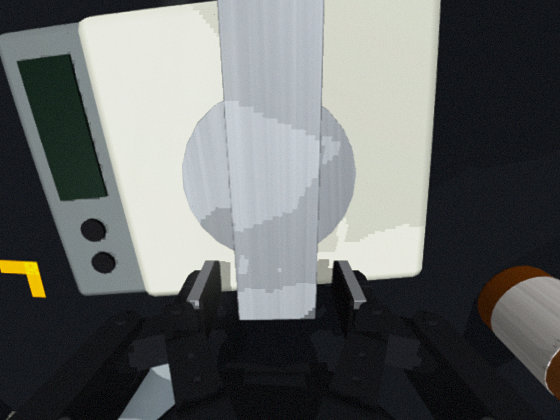

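Released cleanly and the strip is lying on the pan. I'll retreat straight up.

servo_tool(
  plan=[
    [0,0,5,0,-0.4],
    [0,0,12,0,-0.4],
    [0,0,20,0,-0.4],
    [0,0,30,0,-0.4],
    [0,0,45,0,-0.4],
    [0,0,65,0,-0.4],
    [0,0,85,0,-0.4],
    [0,0,105,0,-0.4],
    [0,0,125,0,-0.4],
    [0,0,125,0,-0.4],
  ],
)

```text
clock: 26.8
position: [0.5696, -0.3385, 0.1819]
tool_rot: [3.137, 0.003, 1.612]
force: [1.2, -0.6, 1.2]
grip_width: 0.0596
```

```bash
python3 look.py 18 scene wrist top; python3 - <<'E'
import cv2
f=cv2.imread('pics/scene18.png');cv2.imwrite('pics/s18c.png',cv2.resize(f[110:200,150:260],None,fx=6,fy=6,interpolation=cv2.INTER_CUBIC))
f=cv2.imread('pics/top18.png');cv2.imwrite('pics/t18c.png',cv2.resize(f[90:230,170:500],None,fx=2.4,fy=2.4,interpolation=cv2.INTER_CUBIC))
E
```

```text
26.8 [ 0.5696 -0.3385  0.1819] [3.1365 0.0029 1.6116] [ 1.1884 -0.5814  1.2342] 0.05962440806726122
```

View pics/s18c.png

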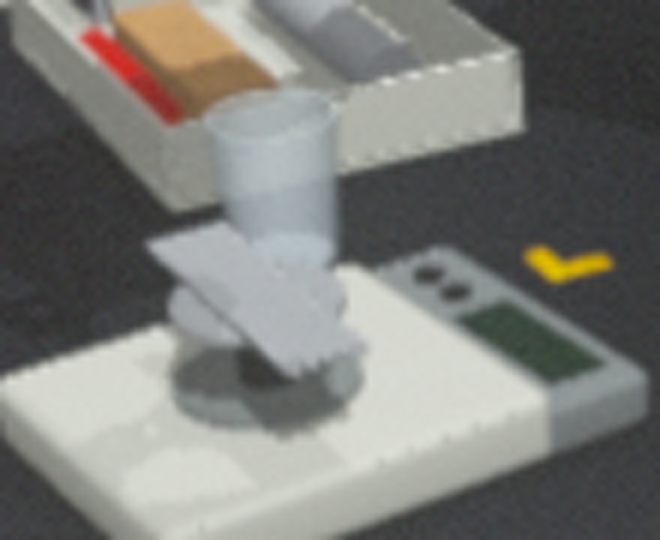

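View pics/wrist18.png

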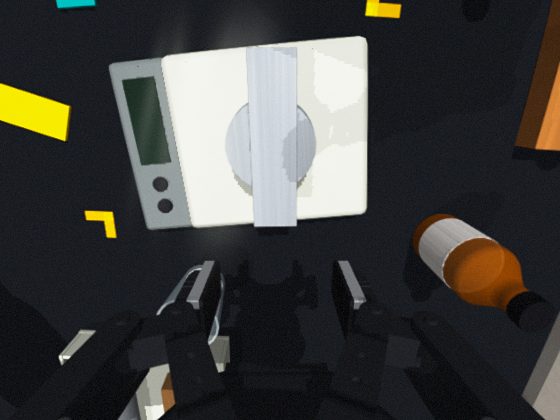

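View pics/t18c.png

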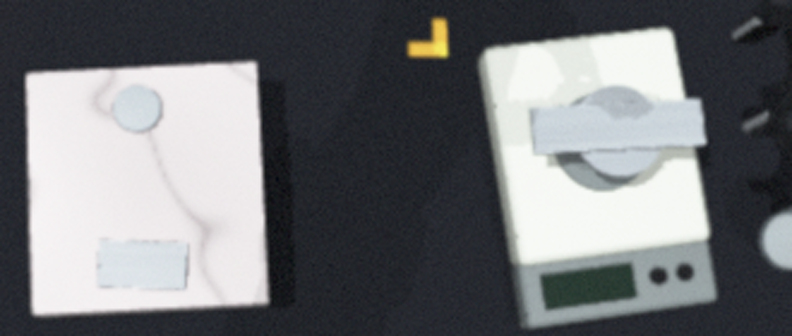

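```bash
python3 - <<'E'
from h import *
from workcell import bot
np.set_printoptions(precision=4,suppress=True)
c=bot.calibration('top')
px=lambda p:(np.array(p)+.5)/2.4-.5+[170,90]
q=onz(c,px([[530,109],[701,98],[706,146],[535,154]]),.09)[:,:2];print(q,q.mean(0), q.mean(0)-onz(c,[427.9,144.1],.085)[0,:2])
q=onz(c,px([[99,238],[188,242],[186,290],[97,286]]),.055)[:,:2];print('short',q.mean(0),'was',np.mean([[0.4767,0.1567],[0.4724,0.0818],[0.4334,0.0837],[0.4372,0.1579]],0))
o=bot.observe();print(o['force'],abs(o['qd']).max())
E
```

```text
[[ 0.5781 -0.2059]
 [ 0.5893 -0.3561]
 [ 0.5476 -0.3579]
 [ 0.5399 -0.2085]] [ 0.5637 -0.2821] [0.0023 0.0022]
short [0.4548 0.1196] was [0.4549 0.12  ]
[-0.01    0.0762 -1.2134] 0.01876564796628308
```

```bash
python3 -c "
from workcell import bot
print(bot.job_done())"
```

```text
the job is handed in; nothing more can be done
None
```

The long strip is lying across the balance pan, and I handed the job in at about 27 s of the 45 s allowed. No verdict was reported.

**What I did:** I pushed the strip with shut fingers until its end stuck out about 44 mm past the slab's edge. I then gripped it across its width by that end and lifted it off. I lowered it onto the pan in small steps until it touched, opened the jaws slowly and backed straight up.

**Last checks:**
- **Strip position:** its centre was about 3 mm from the pan's centre (the limit is 25 mm).
- **Flatness:** it looks flat and at rest in all three views. I judged this by eye and did not measure the tilt.
- **Short strip:** it moved less than 1 mm by measurement.
- **Robot:** the gripper was clear of everything, with about 1 N of residual force reading.

**What disagreed:**
- **Fingertip height:** the real fingertips sat about 22 mm behind the reported tool point. My first push therefore passed over the strip without touching it. I found the offset with a light press of about 28 N on the strip and corrected for it.
- **Sag while carried:** the far end hung about 0.03 rad low in the grip, and this levelled out on the pan.
- **Camera agreement:** most views matched within 2–3 mm. The scene camera put the pan about 6–8 mm further toward +y than the other views, and one wrist picture taken while the arm was moving was 8 mm off.

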